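Check the open-jaw gap of a tube sealer with a collar gauge

ROBOT

A 7-joint arm with a two-finger parallel gripper is mounted at the origin on the work surface. World frame = base frame: x ahead of the robot, y to its left, z up, the work surface at z = 0. Lengths are in m, angles in rad, forces in N, time in s.
With the tool pointing down it reaches from about 0.4 to 0.85 m from the base axis. Payload 4.5 kg.
Tool frame: the origin (TCP) lies on the centre line of the jaws, within the pads' length; the fingertips stand 8 mm ahead of it and the grasp point (between the pads) lies 11 mm behind it; z points along the fingers, x is the direction in which the jaws open and shut, and the axes are right-handed (so a half turn about z gives the same grasp; the last joint's range is limited). The gripper opens to 88 mm and grips with 3 to 60 N. Pads are 18 mm wide; open, the fingers measure 123 mm over their backs; the gripper's body (75 mm by 187 mm) begins 45 mm behind the grasp point.
Start: joints at [-1.15, 0.689, -0.195, 1.565, 0.157, 0.902, -0.215], TCP at [0.236, 0.579, 0.247] pointing down, gripper open.
Joint ranges: [-3.01, 3.01], [-0.46, 2.08], [-1.47, 1.51], [0.13, 2.56], [-1, 4.14], [0.04, 2.09], [-2.66, 2.66]. Speed limits (rad/s): [2.57, 2.57, 3.14, 3.14, 3.14, 3.14, 3.14].

INTERFACE

Orientations are given as a unit quaternion [x, y, z, w].
In Python, from plant import r gives the robot as it stands.
- The arm moves only by the shell command python3 -m pendant 'ROWS' [FORCE]. ROWS is JSON, a list of rows, each a list of 3 entries, a list of its own where there are three numbers: the turn, a rotation vector about the tool's x, y, z in rad, then the shift along the tool's x, y, z in m, then the opening, from 0 (shut) to 1 (fully open). In form: [[[wx, wy, wz], [tx, ty, tz], claw], ...]. A call has 1 to 10 rows; each row is the pose to reach, as a shift and turn from the pose commanded when the call began, along the tool's axes at that moment; what a row does not reach only later rows make up. A row lasts 1/10 s, in which the tool goes at most 50 mm and 8.59 degrees, less where a joint would pass 70% of its speed; a pose out of reach is approached as far as the arm can. A call with a gripper value outside its range is refused whole. The fingers move at their own pace and stop on an object; FORCE is the grip in N (left out, the last holds). Time passes only in rows, so rows that repeat a pose let the fingers close. It gives the time, the measured TCP pose, the force and the opening at its end, in the units of the state.
- r.get_state(): the state, without advancing time (a new reading comes with each control period).
- r.snapshot(name): name is "scene" or "side" or "wrist"; returns a dict with "image" (384x512x3 uint8, red, green, blue), "mtx" (3x3 intrinsics, pixels), "dist" ([k1, k2, p1, p2, k3] as OpenCV has them; the pictures are not rectified), "R" (3x3) and "t" (3): a world point X has camera coordinates R X + t; the wrist camera has in their place "T_tool_cam" (4x4, takes a point from camera to tool coordinates, whose origin is the TCP and whose axes are the tool frame's). Camera axes: x right, y down, z forward; pixel columns grow to the right and rows downward; lengths in m; the calibration is good to about 2 mm. A picture is of the moment at which its call begins: read the wrist's pose just before it. There is no depth.
- r.finish_job(): hands the job in, once; it reports no verdict.
The state is a dict: "clock": time; "q": joint angles; "qd": joint speeds; "joint_torque": joint torques, N m; "tool_pos": TCP position; "eef_rot": TCP orientation; "contact_force": force on the tool from outside, world axes, zero at the start; "moment": the same for the moment, N m; "opening": opening from 0.0 (shut) to 1.0 (fully open).
Only numpy, scipy, OpenCV 4.12 (cv2) and the standard library are available. Lean on these libraries where they do the work, as an engineer would, in place of code of your own. Each camera call takes 0.05 s, during which the arm holds its last target. There are 200 camera calls.

TASK

Check the jaw gap of the tube sealer with the wide gauge: take it out of its stand, slide its blade into the gap between the leaning jaws until the collar rests on the jaw lips, and leave it there, released. Leave the narrow gauge in its stand and do not push the other things on the bench about.

Things in the scene. Friction and masses are not known exactly. Their poses are not given: they have to be found in the camera images.
- gauge_wide: Wide steel gauge, 120 mm long, hanging in a stand slot. Origin: centre of the blade tip; z from tip to handle, x thickness, y width. From the tip: blade 6 (x) x 44 (y) mm, z 0-50, rounded tip; stop collar 28 x 60, z 50-58; dark flat handle 14 (x) x 44 (y), z 58-120. Same when turned half round about z. 0.18 to 0.34 kg.
- gauge_narrow: The narrow gauge, same length, thicknesses and axes, but blade and handle only 24 mm wide and collar 36 mm wide. Hangs in the stand's other slot; stays there.
- stand: Fixed grey gauge stand, 50 (x) x 190 (y) x 60 (z) mm, origin under its centre on the bench. Two slots through it at y = +50 and -50 mm, each 10 (x) x 50 (y) mm; which gauge is in which varies. A gauge hangs by its collar on the stand's top, tip 10 mm above the bench, z up, x along the stand's x or opposite; lift it straight up 50 mm or more to clear.
- sealer: Fixed white bench tube sealer, cabinet 170 (x) x 200 (y) mm and 76 mm high, with a rear housing 141 mm high and the steel jaws leaning towards its front (its -x side, which faces roughly to the robot's right, world -y). Origin under its centre on the bench, z up.
- jaws: The pair of fixed steel jaws on the sealer. Origin: centre of the gap's mouth, level with the lip crests, 150 mm above the bench. z points out of the gap, leaning 35 degrees from vertical to the sealer's front (roughly world -y); x across the gap (lower front jaw at -x, rear jaw at +x), y along the gap, level. Nothing is above the mouth.
- gap_mouth (a point): Same point and axes as jaws. The gap is 10 mm wide (x), 60 mm long (y) between end blocks, over 60 mm deep. Each jaw is 20 mm thick, 98 mm long, its lip rounded to 6 mm radius; end blocks lie 12 mm below the lip crests. With a gauge's collar resting on the lips its blade tip is 50 mm below this point (z = -50 mm).
- dropper: Small amber dropper bottle, 30 mm across, 85 mm high, loose, standing between sealer and stand. Origin under its centre.
- jar_a: Amber jar with black cap, 72 mm across, 65 mm high, loose, behind. Origin under its centre.
- jar_b: Small green glass jar with white cap, 56 mm across, 55 mm high, loose, behind. Origin under its centre.
- white_bottle: White plastic bottle, 68 mm across, 140 mm high, loose, on the left (+y). Origin under its centre.
- beaker: Clear plastic cup, 76 mm across, 90 mm high, loose, on the right (-y). Origin under its centre.
- spatula: White-handled spatula, 180 mm long, lying loose on the bench at the back left, near the tray of dropper bottles. Not needed.

How it is judged:
At the end, for the whole second after the job is handed in: The wide gauge's blade is in the jaw gap with its collar on the lips: tip 46 to 54 mm below the mouth, within 5 mm across the gap and 15 mm along it, in line with the gap within 0.15 rad, and at rest (z of gauge_wide in the frame of jaws between -0.054 and -0.046 m and x of gauge_wide in the frame of jaws between -0.005 and 0.005 m and y of gauge_wide in the frame of jaws between -0.015 and 0.015 m and angle between the z axis of gauge_wide and the z axis of jaws, either way round below 0.15 rad and linear speed of gauge_wide below 0.02 m/s); the robot touches nothing.
It fails at once if the narrow gauge is moved more than 20 mm (distance of gauge_narrow from where it was at the start of the episode above 0.02 m).
It fails at once if a bottle, jar, the beaker or the spatula is pushed more than 40 mm (distance of any of dropper, jar_a, jar_b, white_bottle, beaker, spatula from where it was at the start of the episode above 0.04 m).
It also fails if it takes over 43 s, if anything falls off the work surface, if the arm or the gripper's body presses on something with over 40 N, if the wrist force passes 120 N, or if a joint passes its speed limit or range.

## Working session

There is one attempt and no reset: what is moved stays moved. The work goes in short steps, Python scripts to look and compute and a shell command to move; the robot and the scene stay as the last step left them, time stands still between calls to the robot, and variables do not carry over. Pictures are saved under pics/ and viewed, about 8 in all and at most 12, crops included, and the job is handed in when it is done.

```bash
mkdir -p pics; ls; python3 - <<'E'
from plant import r
import cv2,pickle
s=r.get_state();print({k:s[k] for k in("clock","tool_pos","eef_rot","opening")})
d={}
for n in("scene","side"):
    p=r.snapshot(n);d[n]=p
    cv2.imwrite(f"pics/{n}0.png",cv2.resize(p["image"][:,:,::-1],(800,600),interpolation=cv2.INTER_CUBIC))
    print(n,p["mtx"],p["dist"],p["R"],p["t"])
pickle.dump(d,open("first.pkl","wb"))
E
```

```text
pics
{'clock': 0.0, 'tool_pos': array([0.2355772 , 0.5782376 , 0.24591494]), 'eef_rot': array([ 8.29789154e-01,  5.58076270e-01, -7.12541394e-04,  5.73943187e-04]), 'opening': 0.9968950554714432}
scene [[456.06186122   0.         256.34450232]
 [  0.         456.06186122 194.50291798]
 [  0.           0.           1.        ]] [-0.14148683  0.          0.          0.          0.        ] [[ 0.37177964  0.92830442 -0.00554937]
 [ 0.53681199 -0.21985893 -0.81455199]
 [-0.75737229  0.29985488 -0.58006402]] [-0.21399661 -0.24121868  2.14379946]
side [[474.39745485   0.         252.25755262]
 [  0.         474.39745485 188.58665041]
 [  0.           0.           1.        ]] [-0.15009254  0.          0.          0.          0.        ] [[ 0.89306971 -0.44983009  0.00890985]
 [-0.26641301 -0.54467359 -0.79520739]
 [ 0.36256117  0.70780193 -0.60627207]] [-0.54024063  0.25470571  1.37669416]
```

View pics/scene0.png

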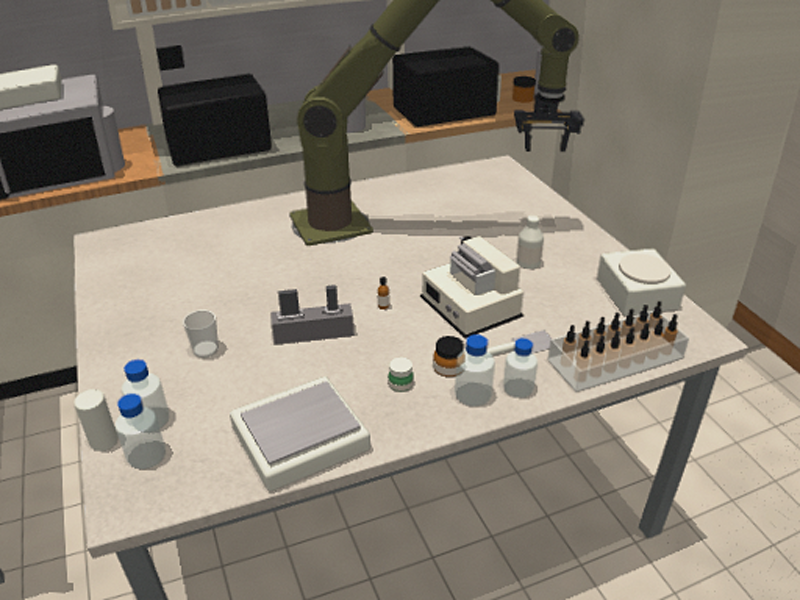

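View pics/side0.png

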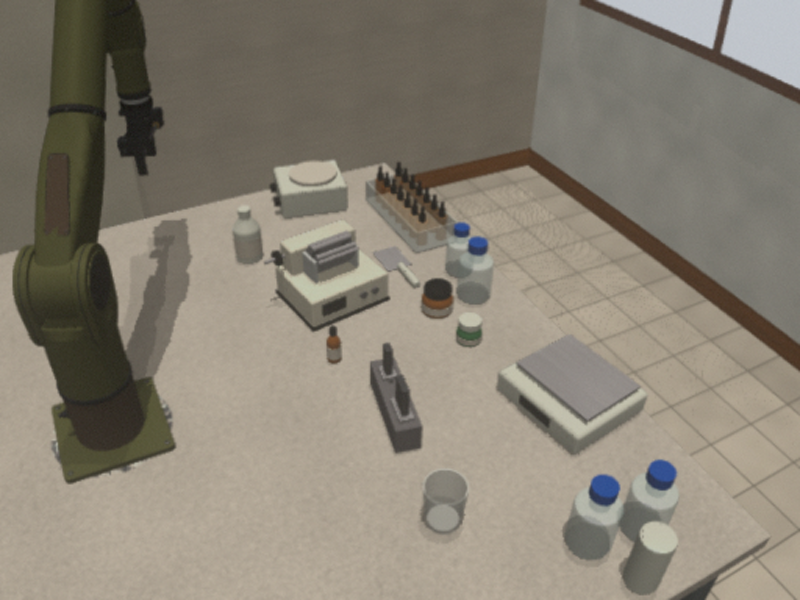

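Scene view: the wide gauge is in the near (−y) slot at about (289,302), the narrow one at (331,297), and the jaws are at about (475,266). Side view: wide (403,395), narrow (388,360), jaws (330,253). Next I triangulate roughly.

```bash
cat > h.py <<'E'
import numpy as np,cv2
from scipy.spatial.transform import Rotation as Ro
def ray(p,uv,pose=None):
    """origin and unit directions (world) for raw pixels uv; pose=(pos,quat) of TCP for the wrist camera"""
    uv=np.array(uv,float).reshape(-1,1,2)
    n=cv2.undistortPoints(uv,p["mtx"],np.array(p["dist"]))[:,0]
    d=np.c_[n,np.ones(len(n))]
    if pose is None: R=p["R"].T;o=-R@p["t"]
    else:
        T=np.array(p["T_tool_cam"]);W=Ro.from_quat(pose[1]).as_matrix();R=W@T[:3,:3];o=W@T[:3,3]+pose[0]
    d=d@R.T
    return o,d/np.linalg.norm(d,axis=1)[:,None]
def onz(o,d,z): return o+d*((z-o[2])/d[:,2])[:,None]
def tri(rays):
    """least-squares point of rays [(o,d)..], and the residual"""
    A=[np.eye(3)-np.outer(d,d) for o,d in rays]
    x=np.linalg.solve(sum(A),sum(a@o for a,(o,d) in zip(A,rays)))
    return x,max(np.linalg.norm(a@(x-o)) for a,(o,d) in zip(A,rays))
def proj(p,X,pose):
    T=np.array(p["T_tool_cam"]);W=np.eye(4);W[:3,:3]=Ro.from_quat(pose[1]).as_matrix();W[:3,3]=pose[0]
    C=np.linalg.inv(W@T);return cv2.projectPoints(np.array(X,float).reshape(-1,3),cv2.Rodrigues(C[:3,:3])[0],C[:3,3],p["mtx"],np.array(p["dist"]))[0][:,0]
E
python3 - <<'E'
from h import *
import pickle
d=pickle.load(open("first.pkl","rb"));k=512/800
P={"wide top":((289,292),(402,378)),"narrow top":((331,287),(387,347)),"jaw mouth":((474,262),(330,248)),"dropper cap":((384,280),(333,330)),"stand L front low":((274,341),(403,447))}
for n,(a,b) in P.items():
    r=[(o,q[0]) for o,q in(ray(d["scene"],np.array(a)*k),ray(d["side"],np.array(b)*k))]
    x,e=tri(r);print(n,x.round(3),round(e,4))
for n,uv in dict(beaker=(205,350),dropper=(384,304),whiteb=(530,262),sealerfront=(425,295),sealerright=(465,335),sealerR2=(522,297)).items():
    print(n,onz(*ray(d["scene"],np.array(uv)*k),0).round(3))
from plant import r
p=r.snapshot("wrist");print(p["mtx"],p["T_tool_cam"].round(4) if hasattr(p["T_tool_cam"],'round') else p["T_tool_cam"])
E
```

```text
wide top [ 0.498 -0.241  0.132] 0.0013
narrow top [ 0.513 -0.148  0.128] 0.0015
jaw mouth [0.546 0.203 0.131] 0.0019
dropper cap [ 0.464 -0.     0.078] 0.003
stand L front low [ 0.484 -0.285 -0.004] 0.0056
beaker [[ 0.466 -0.451  0.   ]]
dropper [[0.452 0.005 0.   ]]
whiteb [[0.417 0.449 0.   ]]
sealerfront [[0.454 0.116 0.   ]]
sealerright [[0.644 0.138 0.   ]]
sealerR2 [[0.557 0.344 0.   ]]
[[315.9063146    0.         252.81192845]
 [  0.         315.9063146  196.14978761]
 [  0.           0.           1.        ]] [[ 1.000e+00 -4.000e-04 -2.000e-04 -2.000e-04]
 [ 5.000e-04  9.666e-01  2.564e-01 -6.650e-02]
 [ 1.000e-04 -2.564e-01  9.666e-01 -1.369e-01]
 [ 0.000e+00  0.000e+00  0.000e+00  1.000e+00]]
```

```bash
python3 -m pendant '[[[0,0,0],[-0.287,0.402,-0.074],1],[[0,0,0],[-0.287,0.402,-0.074],1],[[0,0,0],[-0.287,0.402,-0.074],1],[[0,0,0],[-0.287,0.402,-0.074],1],[[0,0,0],[-0.287,0.402,-0.074],1],[[0,0,0],[-0.287,0.402,-0.074],1],[[0,0,0],[-0.287,0.402,-0.074],1],[[0,0,0],[-0.287,0.402,-0.074],1],[[0,0,0],[-0.287,0.402,-0.074],1],[[0,0,0],[-0.287,0.402,-0.074],1]]'; python3 -m pendant '[[[0,0,0],[-0.0,0.0,0],1],[[0,0,0],[0,0,0],1],[[0,0,0],[0,0,0],1],[[0,0,0],[0,0,0],1]]' ; cat > snap.py <<'E'
import sys,pickle,cv2
from plant import r
n=sys.argv[1];s=r.get_state();p=r.snapshot("wrist")
pickle.dump((p,(s["tool_pos"],s["eef_rot"])),open(n+".pkl","wb"))
cv2.imwrite(f"pics/{n}.png",cv2.resize(p["image"][:,:,::-1],(800,600),interpolation=cv2.INTER_CUBIC))
print(s["clock"],s["tool_pos"].round(4),s["eef_rot"].round(4),s["q"].round(2),s["contact_force"].round(1))
E
python3 snap.py w1
```

```text
clock: 1.15
tool_pos: [0.5005, 0.1594, 0.321]
eef_rot: [0.83, 0.558, -0.0, -0.0]
contact_force: [0.5, 1.4, 0.0]
opening: 0.997
clock: 1.55
tool_pos: [0.4988, 0.1632, 0.3205]
eef_rot: [0.829, 0.559, -0.0, -0.001]
contact_force: [0.1, -0.1, 0.5]
opening: 0.999
1.55 [0.4988 0.1632 0.3205] [ 8.289e-01  5.595e-01 -2.000e-04 -5.000e-04] [-0.25  0.47 -0.24  1.76  0.13  0.92  0.64] [ 0.1 -0.1  0.5]
```

View pics/w1.png

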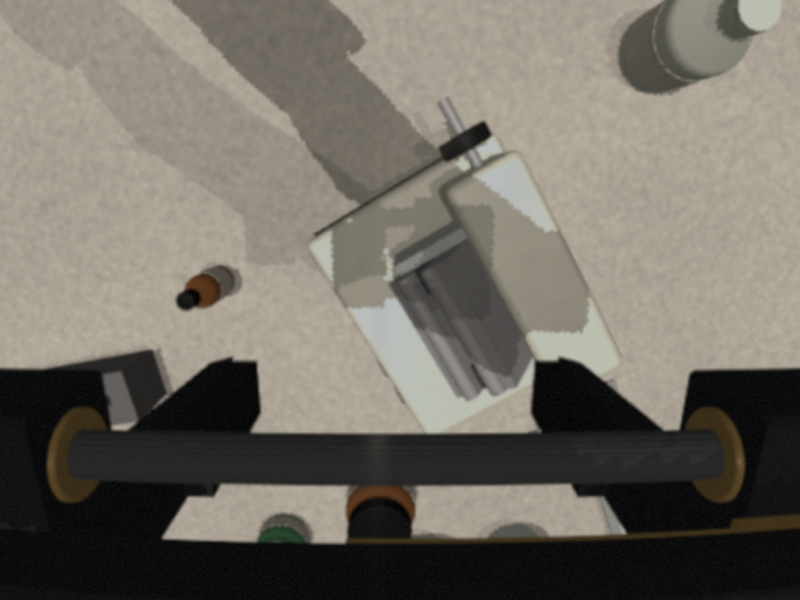

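The wrist view shows the sealer with its front edge running from (312,240) to (430,432), and the jaws around (450,320). The dropper is at (200,290). Next I tilt to look along the jaw axis, which also tests whether the arm can reach that pose.

```bash
cat > go.py <<'E'
from h import *
def jawR(az,tilt=35):
    """tool axes in world for x over sealer x at azimuth az deg, tool z into the gap"""
    a,t=np.radians([az,tilt]);sx=np.array([np.cos(a),np.sin(a),0]);Z=np.array([0,0,1])
    z=np.sin(t)*sx-np.cos(t)*Z;x=np.cos(t)*sx+np.sin(t)*Z
    return np.c_[x,np.cross(z,x),z]
def rel(pose,P,R):
    W=Ro.from_quat(pose[1]).as_matrix()
    print("turn",Ro.from_matrix(W.T@R).as_rotvec().round(3),"shift",(W.T@(np.array(P)-pose[0])).round(4))
E
python3 - <<'E'
from go import *
import pickle
p,pose=pickle.load(open("w1.pkl","rb"))
m=onz(*ray(p,np.array([(445,325),(312,240),(430,432)])*.64,pose),.15)
print(m.round(3));c=onz(*ray(p,np.array([(312,240),(430,432)])*.64,pose),.076);d=c[1]-c[0];az=np.degrees(np.arctan2(d[1],d[0]));print(c.round(3),az,np.linalg.norm(d))
R=jawR(az+90);P=m[0]-R[:,2]*.15;print(P);rel(pose,P,R)
E
```

```text
[[0.536 0.183 0.15 ]
 [0.453 0.125 0.15 ]
 [0.605 0.146 0.15 ]]
[[0.457 0.11  0.076]
 [0.646 0.136 0.076]] 7.773305418706825 0.19032670996233497
[0.54789629 0.09773635 0.27287281]
turn [ 0.158  0.596 -0.503] shift [-0.0423  0.0701  0.0475]
```

```bash
python3 -m pendant '[[[0.158,0.596,-0.503],[-0.042,0.07,0.047],1],[[0.158,0.596,-0.503],[-0.042,0.07,0.047],1],[[0.158,0.596,-0.503],[-0.042,0.07,0.047],1],[[0.158,0.596,-0.503],[-0.042,0.07,0.047],1],[[0.158,0.596,-0.503],[-0.042,0.07,0.047],1],[[0.158,0.596,-0.503],[-0.042,0.07,0.047],1],[[0.158,0.596,-0.503],[-0.042,0.07,0.047],1],[[0.158,0.596,-0.503],[-0.042,0.07,0.047],1],[[0.158,0.596,-0.503],[-0.042,0.07,0.047],1],[[0.158,0.596,-0.503],[-0.042,0.07,0.047],1]]'; python3 snap.py w2
```

```text
clock: 2.6
tool_pos: [0.5484, 0.0979, 0.2746]
eef_rot: [0.627, 0.719, 0.198, -0.225]
contact_force: [-0.3, 1.3, 0.6]
opening: 0.999
2.6 [0.5484 0.0979 0.2746] [ 0.6273  0.7188  0.1976 -0.2252] [ 0.49  0.76 -0.77  1.72 -0.15  0.83  1.68] [-0.3  1.3  0.6]
```

View pics/w2.png

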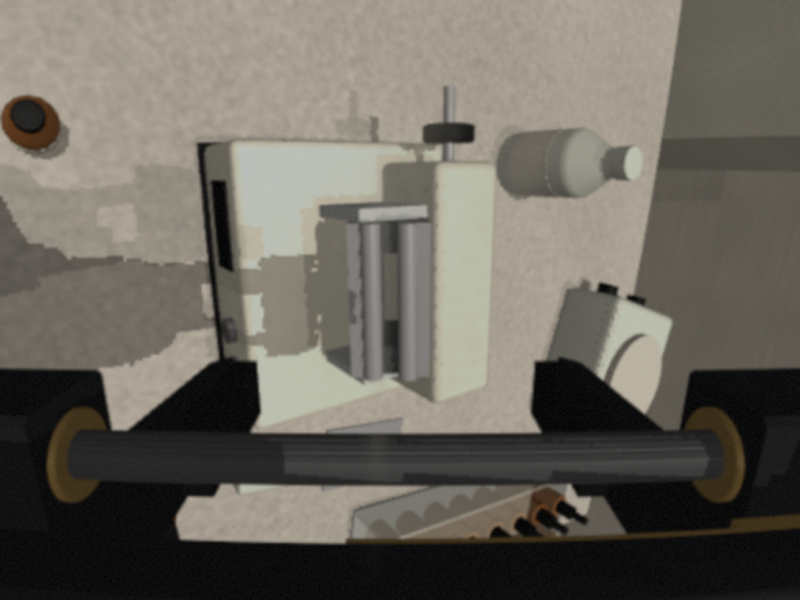

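```bash
python3 -m pendant '[[[0,0,0],[0.05,0.04,0],1],[[0,0,0],[0.05,0.04,0],1],[[0,0,0],[0.05,0.04,0],1],[[0,0,0],[0.05,0.04,0],1]]'; python3 snap.py w3; python3 - <<'E'
import cv2,numpy as np
a=cv2.imread("pics/w2.png")[190:400,310:450];b=cv2.imread("pics/w3.png")
f=lambda i:cv2.convertScaleAbs(cv2.resize(i,None,fx=2.8,fy=2.8,interpolation=cv2.INTER_CUBIC),alpha=1.6)
b=b[90:300,190:330]
cv2.imwrite("pics/c23.png",np.hstack([f(a),f(b)]))
E
```

```text
clock: 3.05
tool_pos: [0.5822, 0.1416, 0.3018]
eef_rot: [0.628, 0.718, 0.197, -0.226]
contact_force: [-0.9, -0.7, -1.3]
opening: 0.996
3.05 [0.5822 0.1416 0.3018] [ 0.6282  0.7182  0.1969 -0.2255] [ 0.39  0.76 -0.75  1.6  -0.15  0.9   1.6 ] [-0.9 -0.7 -1.3]
```

View pics/c23.png

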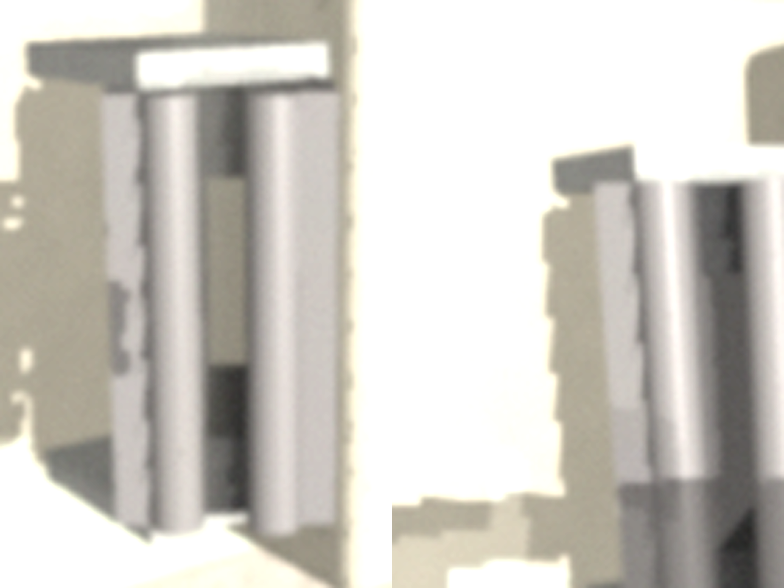

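Looking along the jaws in w2, the gap runs between x≈383 and 398 and the jaws span y≈222–380. The end blocks' tops show at both ends, so the mouth centre is at about (390.5,301). My w3 crop missed the lower end, so I crop it again.

```bash
python3 - <<'E'
import cv2
b=cv2.imread("pics/w3.png")[130:340,230:400]
cv2.imwrite("pics/c3.png",cv2.convertScaleAbs(cv2.resize(b,None,fx=2.8,fy=2.8,interpolation=cv2.INTER_CUBIC),alpha=1.3))
E
```

```text
(no output)
```

View pics/c3.png

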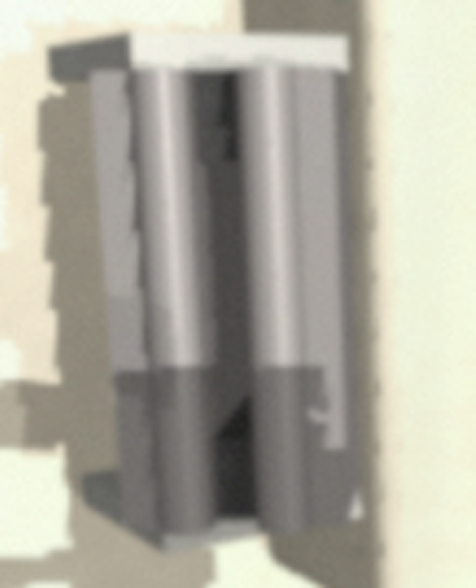

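```bash
python3 - <<'E'
from go import *
import pickle
p2,q2=pickle.load(open("w2.pkl","rb"));p3,q3=pickle.load(open("w3.pkl","rb"))
A=np.array([(223.5,90),(224.5,310),(226,530)])/2.8+(310,190)
B=np.array([(217.5,70),(227,300),(234,531)])/2.8+(230,130)
a=ray(p2,A*.64,q2);b=ray(p3,B*.64,q3)
X=[tri([(a[0],u),(b[0],v)]) for u,v in zip(a[1],b[1])]
for x,e in X: print(x.round(4),round(e,4))
for o,d in(a,b):
    e=onz(o,d,.15);v=e[2]-e[0];print("z=.15",e.round(4).tolist(),np.degrees(np.arctan2(v[1],v[0])),np.linalg.norm(v))
E
```

```text
[0.4974 0.1802 0.1413] 0.0002
[0.5449 0.186  0.1428] 0.0
[0.5946 0.1897 0.1477] 0.0
z=.15 [[0.4971, 0.1743, 0.15], [0.5433, 0.1808, 0.15], [0.5936, 0.1879, 0.15]] 8.02253046356593 0.09748821932174519
z=.15 [[0.4985, 0.1761, 0.15], [0.5444, 0.1825, 0.15], [0.594, 0.1885, 0.15]] 7.3871482186269075 0.09633391037048908
```

```bash
python3 - <<'E'
from go import *
from plant import r
s=r.get_state();rel((s["tool_pos"],s["eef_rot"]),(0.498,-0.241,0.28),jawR(-9,0))
E
```

```text
turn [-0.564 -0.418  1.795] shift [-0.3138 -0.1337 -0.1922]
```

```bash
python3 -m pendant '[[[-0.564,-0.418,1.795],[-0.314,-0.134,-0.192],1],[[-0.564,-0.418,1.795],[-0.314,-0.134,-0.192],1],[[-0.564,-0.418,1.795],[-0.314,-0.134,-0.192],1],[[-0.564,-0.418,1.795],[-0.314,-0.134,-0.192],1],[[-0.564,-0.418,1.795],[-0.314,-0.134,-0.192],1],[[-0.564,-0.418,1.795],[-0.314,-0.134,-0.192],1],[[-0.564,-0.418,1.795],[-0.314,-0.134,-0.192],1],[[-0.564,-0.418,1.795],[-0.314,-0.134,-0.192],1],[[-0.564,-0.418,1.795],[-0.314,-0.134,-0.192],1],[[-0.564,-0.418,1.795],[-0.314,-0.134,-0.192],1]]'; python3 - <<'E'
from go import *
from plant import r
s=r.get_state();rel((s["tool_pos"],s["eef_rot"]),(0.498,-0.241,0.28),jawR(-9,0));print(s["q"].round(2))
E
```

```text
clock: 4.1
tool_pos: [0.4959, -0.2431, 0.279]
eef_rot: [0.991, 0.114, 0.05, -0.058]
contact_force: [1.0, 0.3, -1.6]
opening: 1.001
turn [-0.125 -0.091  0.385] shift [ 0.0026 -0.0017 -0.0005]
[ 0.52  0.55 -0.09  1.77 -0.14  0.81  0.76]
```

```bash
python3 -m pendant '[[[-0.125,-0.091,0.385],[0,0,0],1],[[-0.125,-0.091,0.385],[0,0,0],1],[[-0.125,-0.091,0.385],[0,0,0],1],[[-0.125,-0.091,0.385],[0,0,0],1],[[-0.125,-0.091,0.385],[0,0,0],1],[[-0.125,-0.091,0.385],[0,0,0],1]]'; python3 snap.py w4
```

```text
clock: 4.7
tool_pos: [0.4976, -0.2409, 0.2796]
eef_rot: [0.997, -0.072, 0.002, -0.001]
contact_force: [-1.2, 0.1, -1.0]
opening: 0.999
4.7 [ 0.4976 -0.2409  0.2796] [ 0.9974 -0.0723  0.0016 -0.0014] [ 0.29  0.55  0.12  1.76 -0.09  0.84  0.32] [-1.2  0.1 -1. ]
```

View pics/w4.png

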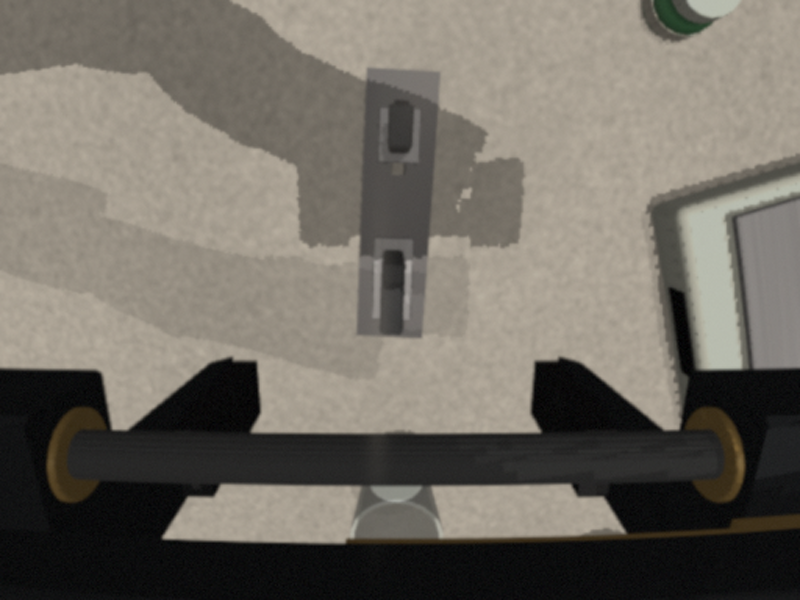

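Wide gauge: handle top at about (392,297), collar ends at y≈240 and about 324. The stand runs (403,69)–(389,336), turned about 3° from the tool.

```bash
python3 - <<'E'
from go import *
import pickle
p,q=pickle.load(open("w4.pkl","rb"))
print("handle top ends",onz(*ray(p,np.array([(393,258),(391.5,335)])*.64,q),.13).round(4))
print("collar",onz(*ray(p,np.array([(393,240),(375,290),(411,290)])*.64,q),.068).round(4))
c=onz(*ray(p,np.array([(366,69),(440,71),(358,335),(421,337)])*.64,q),.06);print("stand top",c.round(4),c.mean(0))
v=c[0]+c[1]-c[2]-c[3];az=np.degrees(np.arctan2(v[1],v[0]));print("stand y az",az,np.linalg.norm(v)/2)
a=np.radians(az);y=np.array([np.cos(a),np.sin(a),0]);g=c.mean(0)-.05*y;print("slot",g)
R=jawR(az-90,0)
P=g.copy();P[2]=.09;rel(q,P,R)
g=g+0;print("proj handle top/collar px", (proj(p,[g*[1,1,0]+[0,0,.13],g*[1,1,0]+[0,0,.068]],q)/.64).round(1))
E
```

```text
handle top ends [[ 0.4988 -0.2214  0.13  ]
 [ 0.491  -0.268   0.13  ]]
collar [[ 0.4992 -0.2184  0.068 ]
 [ 0.481  -0.2523  0.068 ]
 [ 0.5068 -0.2561  0.068 ]]
stand top [[ 0.4979 -0.1019  0.06  ]
 [ 0.5472 -0.1103  0.06  ]
 [ 0.4623 -0.2867  0.06  ]
 [ 0.5094 -0.2953  0.06  ]] [ 0.50421568 -0.1985394   0.06      ]
stand y az 78.76676802692893 0.18856507916262633
slot [ 0.49447552 -0.24758152  0.06      ]
turn [-0.003 -0.003  0.051] shift [-0.0027  0.0077  0.1895]
proj handle top/collar px [[392.3 302. ]
 [392.4 281. ]]
```

```bash
python3 -m pendant '[[[-0.003,-0.003,0.051],[-0.003,0.007,0.05],1],[[-0.003,-0.003,0.051],[-0.003,0.007,0.09],1],[[-0.003,-0.003,0.051],[-0.003,0.007,0.12],1],[[-0.003,-0.003,0.051],[-0.003,0.007,0.145],1],[[-0.003,-0.003,0.051],[-0.003,0.007,0.17],1],[[-0.003,-0.003,0.051],[-0.003,0.007,0.185],1],[[-0.003,-0.003,0.051],[-0.003,0.007,0.192],1],[[-0.003,-0.003,0.051],[-0.003,0.007,0.192],1],[[-0.003,-0.003,0.051],[-0.003,0.007,0.192],1]]'; python3 -m pendant '[[[0,0,0],[0,0,0],0],[[0,0,0],[0,0,0],0],[[0,0,0],[0,0,0],0],[[0,0,0],[0,0,0],0],[[0,0,0],[0,0,0],0],[[0,0,0],[0,0,0],0],[[0,0,0],[0,0,0],0],[[0,0,0],[0,0,0],0],[[0,0,0],[0,0,0],0],[[0,0,0],[0,0,0],0]]' 40
```

```text
clock: 5.65
tool_pos: [0.4958, -0.2465, 0.0884]
eef_rot: [0.995, -0.098, 0.001, 0.0]
contact_force: [-0.6, -0.1, 0.6]
opening: 1.003
clock: 6.65
tool_pos: [0.4955, -0.2459, 0.0878]
eef_rot: [0.995, -0.098, 0.0, 0.0]
contact_force: [-0.4, -0.1, 0.1]
opening: 0.157
```

```bash
python3 -m pendant '[[[0,0,0],[0,0,-0.01],0],[[0,0,0],[0,0,-0.03],0],[[0,0,0],[0,0,-0.06],0],[[0,0,0],[0,0,-0.1],0],[[0,0,0],[0,0,-0.15],0],[[0,0,0],[0,0,-0.19],0],[[0,0,0],[0,0,-0.22],0],[[0,0,0],[0,0,-0.22],0],[[0,0,0],[0,0,-0.22],0]]'; python3 snap.py w5;  python3 - <<'E'
from go import *
import pickle
p,q=pickle.load(open("w5.pkl","rb"))
M=np.array([.545,.1818,.15]);R=jawR(97.75)
P=M-R[:,2]*.128;print(P);rel(q,P,R)
E
```

```text
clock: 7.55
tool_pos: [0.4947, -0.2454, 0.3075]
eef_rot: [0.995, -0.097, 0.0, -0.0]
contact_force: [-0.2, 0.5, -4.2]
opening: 0.157
7.55 [ 0.4947 -0.2454  0.3075] [ 9.952e-01 -9.740e-02  1.000e-04 -1.000e-04] [ 0.28  0.52  0.15  1.72 -0.1   0.91  0.28] [-0.2  0.5 -4.2]
[0.55490046 0.10905282 0.25485146]
turn [ 0.578  0.413 -1.834] shift [-0.0097 -0.3594  0.0527]
```

View pics/w5.png

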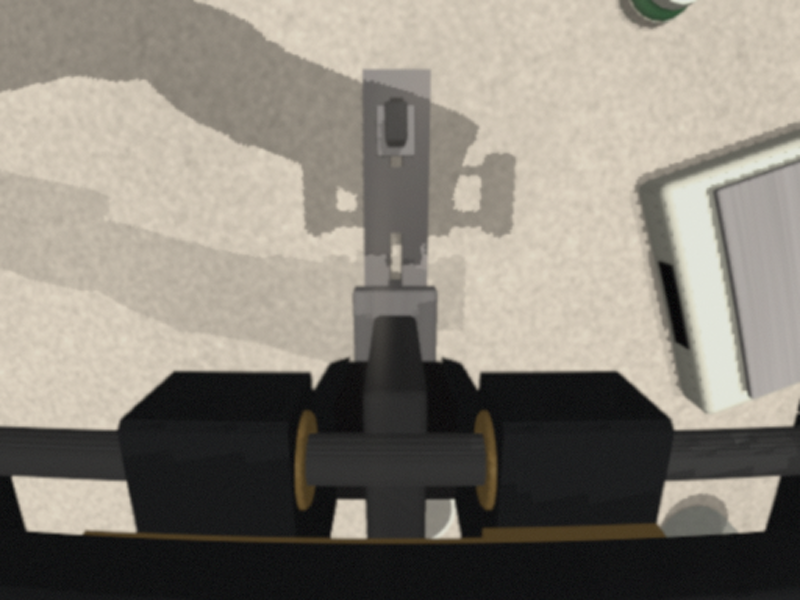

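The gauge is held square: its collar edge is level at y≈290 from x 354 to 436, and the narrow gauge stays in its slot at (396,122). Now I carry it to the jaws.

```bash
python3 -m pendant '[[[0.578,0.413,-1.834],[-0.002,-0.338,0.02],0],[[0.578,0.413,-1.834],[-0.002,-0.338,0.02],0],[[0.578,0.413,-1.834],[-0.002,-0.338,0.02],0],[[0.578,0.413,-1.834],[-0.002,-0.338,0.02],0],[[0.578,0.413,-1.834],[-0.002,-0.338,0.02],0],[[0.578,0.413,-1.834],[-0.002,-0.338,0.02],0],[[0.578,0.413,-1.834],[-0.002,-0.338,0.02],0],[[0.578,0.413,-1.834],[-0.002,-0.338,0.02],0],[[0.578,0.413,-1.834],[-0.002,-0.338,0.02],0],[[0.578,0.413,-1.834],[-0.002,-0.338,0.02],0]]';  python3 - <<'E'
from go import *
from plant import r
s=r.get_state();q=s["tool_pos"],s["eef_rot"]
M=np.array([.545,.1818,.15]);R=jawR(97.75)
P=M-R[:,2]*.128;print(P,s["q"].round(2));rel(q,P,R)
E
```

```text
clock: 8.6
tool_pos: [0.5572, 0.0858, 0.2854]
eef_rot: [0.788, 0.564, 0.161, -0.187]
contact_force: [-0.6, 0.2, -4.7]
opening: 0.156
[0.55490046 0.10905282 0.25485146] [ 0.41  0.64 -0.63  1.79 -0.2   0.72  1.29]
turn [ 0.132  0.098 -0.431] shift [ 0.0044 -0.0056  0.0378]
```

```bash
python3 -m pendant '[[[0.132,0.098,-0.431],[0.004,-0.006,0],0],[[0.132,0.098,-0.431],[0.004,-0.006,0.01],0],[[0.132,0.098,-0.431],[0.004,-0.006,0.02],0],[[0.132,0.098,-0.431],[0.004,-0.006,0.03],0],[[0.132,0.098,-0.431],[0.004,-0.006,0.038],0],[[0.132,0.098,-0.431],[0.004,-0.006,0.038],0],[[0.132,0.098,-0.431],[0.004,-0.006,0.038],0]]'; python3 snap.py w6; python3 - <<'E'
from go import *
from plant import r
import pickle,cv2
s=r.get_state();q=s["tool_pos"],s["eef_rot"]
M=np.array([.545,.1818,.15]);R=jawR(97.75)
rel(q,M-R[:,2]*.128,R)
p=r.snapshot("scene");a=r.snapshot("side");pickle.dump((p,a),open("v6.pkl","wb"))
f=lambda i,x,y:cv2.resize(i[y:y+100,x:x+95,::-1],None,fx=4,fy=4,interpolation=cv2.INTER_CUBIC)
cv2.imwrite("pics/v6.png",np.hstack([f(p["image"],255,110),f(a["image"],160,110)]))
E
```

```text
clock: 9.3
tool_pos: [0.5558, 0.1099, 0.2569]
eef_rot: [0.629, 0.717, 0.199, -0.225]
contact_force: [0.2, 0.4, -2.9]
opening: 0.157
9.3 [0.5558 0.1099 0.2569] [ 0.6294  0.7169  0.1985 -0.2245] [ 0.48  0.8  -0.79  1.73 -0.1   0.79  1.64] [ 0.2  0.4 -2.9]
turn [ 0.006  0.002 -0.003] shift [-0.0018 -0.0014  0.0017]
```

View pics/w6.png

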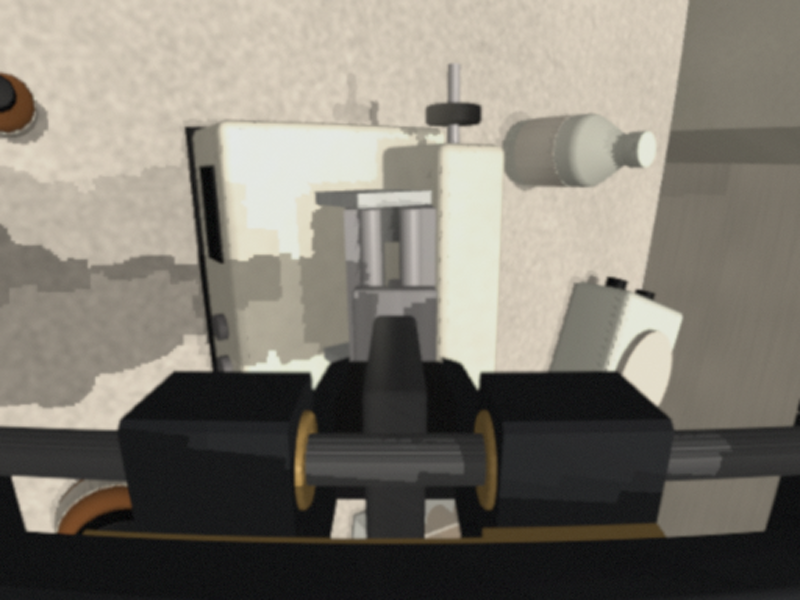

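In w6 the gap shows at x≈385–400 (y≈250), against the gauge's centre line at x≈395. That puts it about 1.5 mm to tool −x, which agrees with the computed −1.8 mm. I correct and insert part way.

```bash
python3 -m pendant '[[[0.005,0.002,-0.003],[-0.0016,-0.001,0.015],0],[[0.005,0.002,-0.003],[-0.0016,-0.001,0.03],0],[[0.005,0.002,-0.003],[-0.0016,-0.001,0.045],0],[[0.005,0.002,-0.003],[-0.0016,-0.001,0.05],0],[[0.005,0.002,-0.003],[-0.0016,-0.001,0.055],0],[[0.005,0.002,-0.003],[-0.0016,-0.001,0.06],0],[[0.005,0.002,-0.003],[-0.0016,-0.001,0.065],0],[[0.005,0.002,-0.003],[-0.0016,-0.001,0.07],0],[[0.005,0.002,-0.003],[-0.0016,-0.001,0.07],0],[[0.005,0.002,-0.003],[-0.0016,-0.001,0.07],0]]';  python3 - <<'E'
from go import *
from plant import r
s=r.get_state();q=s["tool_pos"],s["eef_rot"]
M=np.array([.545,.1818,.15]);R=jawR(97.75)
rel(q,M-R[:,2]*.028,R);print((R.T@s["contact_force"]).round(1),s["moment"].round(2))
E
```

```text
clock: 10.45
tool_pos: [0.5507, 0.1476, 0.1986]
eef_rot: [0.628, 0.718, 0.198, -0.226]
contact_force: [-0.1, -0.4, -3.2]
opening: 0.156
turn [ 0.001 -0.001 -0.001] shift [ 0.0005 -0.0011  0.0317]
[-2.1 -0.1  2.4] [-0.92 -0.15 -0.02]
```

```bash
python3 -m pendant '[[[0,0,0],[0,0,0.005],0],[[0,0,0],[0,0,0.01],0],[[0,0,0],[0,0,0.015],0],[[0,0,0],[0,0,0.02],0],[[0,0,0],[0,0,0.024],0],[[0,0,0],[0,0,0.027],0],[[0,0,0],[0,0,0.029],0],[[0,0,0],[0,0,0.029],0]]'; python3 - <<'E'
from go import *
from plant import r
s=r.get_state();q=s["tool_pos"],s["eef_rot"]
M=np.array([.545,.1818,.15]);R=jawR(97.75)
rel(q,M-R[:,2]*.028,R);print((R.T@s["contact_force"]).round(1),s["moment"].round(2))
E
```

```text
clock: 11.25
tool_pos: [0.5483, 0.1643, 0.1746]
eef_rot: [0.627, 0.718, 0.198, -0.227]
contact_force: [-0.1, 0.3, -3.1]
opening: 0.154
turn [ 0.001 -0.001 -0.   ] shift [ 0.0005 -0.0009  0.0024]
[-1.6 -0.1  2.7] [-0.93 -0.13  0.01]
```

Still no contact, so I go on in 1 mm steps.

```bash
python3 -m pendant '[[[0,0,0],[0,0,0.001],0],[[0,0,0],[0,0,0.002],0],[[0,0,0],[0,0,0.003],0],[[0,0,0],[0,0,0.003],0]]';python3 -m pendant '[[[0,0,0],[0,0,0.001],0],[[0,0,0],[0,0,0.002],0],[[0,0,0],[0,0,0.002],0]]'; python3 - <<'E'
from go import *
from plant import r
s=r.get_state();q=s["tool_pos"],s["eef_rot"]
M=np.array([.545,.1818,.15]);R=jawR(97.75)
rel(q,M-R[:,2]*.028,R);print((R.T@s["contact_force"]).round(1),s["moment"].round(2))
E
```

```text
clock: 11.65
tool_pos: [0.5485, 0.1653, 0.1731]
eef_rot: [0.628, 0.718, 0.198, -0.226]
contact_force: [0.5, -3.9, 3.4]
opening: 0.155
clock: 11.95
tool_pos: [0.5486, 0.1654, 0.1729]
eef_rot: [0.628, 0.718, 0.198, -0.226]
contact_force: [-3.2, -14.4, 20.6]
opening: 0.156
turn [ 0.002  0.    -0.001] shift [ 0.0006 -0.0013  0.0004]
[  0.5  -5.2 -24.8] [-0.6   1.21  0.96]
```

Contact came at the expected depth, with the axial force rising to 25 N, so the collar is on the lips. I ease off, open, and look before retreating.

```bash
python3 -m pendant '[[[0,0,0],[0,0,-0.002],0],[[0,0,0],[0,0,-0.002],0],[[0,0,0],[0,0,-0.002],0.55],[[0,0,0],[0,0,-0.002],0.55],[[0,0,0],[0,0,-0.002],0.55],[[0,0,0],[0,0,-0.002],0.55],[[0,0,0],[0,0,-0.002],0.55],[[0,0,0],[0,0,-0.002],0.55]]'; python3 -m pendant '[[[0,0,0],[0,0,-0.01],0.55],[[0,0,0],[0,0,-0.03],0.55],[[0,0,0],[0,0,-0.06],0.55],[[0,0,0],[0,0,-0.1],0.55],[[0,0,0],[0,0,-0.13],0.55],[[0,0,0],[0,0,-0.15],0.55],[[0,0,0],[0,0,-0.15],0.55],[[0,0,0],[0,0,-0.15],0.55]]'; python3 snap.py w7; python3 - <<'E'
import cv2,numpy as np
from plant import r
a=cv2.imread("pics/w7.png");p=r.snapshot("scene")["image"];s=r.snapshot("side")["image"]
f=lambda i,x,y:cv2.resize(i[y:y+90,x:x+100,::-1],(300,270),interpolation=cv2.INTER_CUBIC)
cv2.imwrite("pics/c7.png",np.hstack([a[:540,150:650],np.vstack([f(p,255,120),f(s,160,110)])]))
E
```

```text
clock: 12.75
tool_pos: [0.5481, 0.166, 0.1723]
eef_rot: [0.627, 0.718, 0.198, -0.227]
contact_force: [0.3, 0.3, -0.2]
opening: 0.549
clock: 13.55
tool_pos: [0.5594, 0.0804, 0.2951]
eef_rot: [0.628, 0.718, 0.198, -0.226]
contact_force: [0.5, 0.4, 0.1]
opening: 0.547
13.55 [0.5594 0.0804 0.2951] [ 0.6276  0.7181  0.1982 -0.2263] [ 0.54  0.76 -0.81  1.66 -0.11  0.91  1.65] [0.5 0.4 0.1]
```

View pics/c7.png

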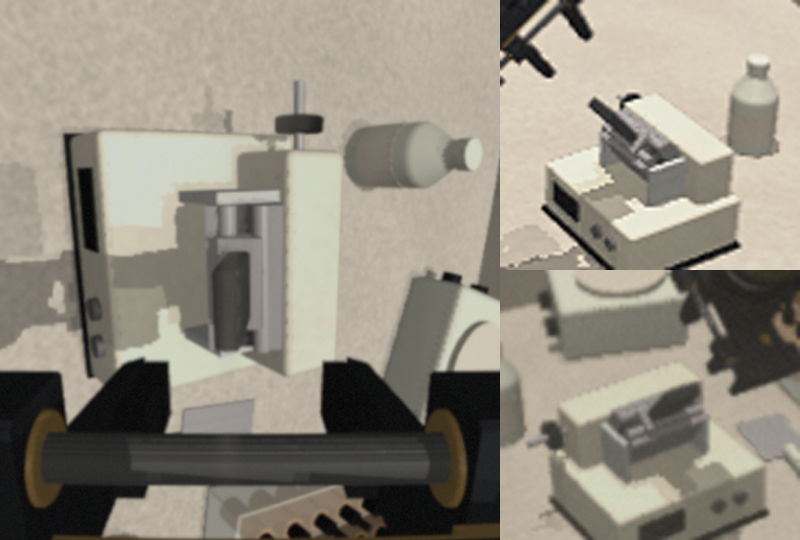

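```bash
python3 - <<'E'
import cv2
a=cv2.imread("pics/w7.png")[180:365,320:450]
cv2.imwrite("pics/c7b.png",cv2.convertScaleAbs(cv2.resize(a,None,fx=3.2,fy=3.2,interpolation=cv2.INTER_CUBIC),alpha=1.5))
E
```

```text
(no output)
```

View pics/c7b.png

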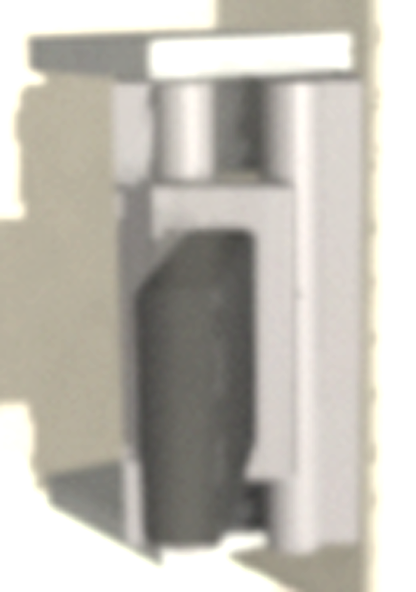

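The gauge sits in the gap with its collar on the lips. It leans forward within the blade's play: the handle top is about 9 mm and the collar about 3 mm to the front, so the lean is about 0.10 rad. Geometry bounds it near 0.1, under the 0.15 limit. Next I check that it is at rest, then hand in.

```bash
python3 -m pendant '[[[0,0,0],[0,0,0],0.55],[[0,0,0],[0,0,0],0.55],[[0,0,0],[0,0,0],0.55],[[0,0,0],[0,0,0],0.55],[[0,0,0],[0,0,0],0.55]]'; python3 snap.py w8; python3 - <<'E'
import pickle,cv2,numpy as np
from plant import r
a,b=[cv2.cvtColor(pickle.load(open(f"{n}.pkl","rb"))[0]["image"],cv2.COLOR_RGB2GRAY)[115:234,205:288].astype(np.float32) for n in("w7","w8")]
print("whole-crop shift px",cv2.phaseCorrelate(a,b)[0],"mean diff",abs(a-b).mean())
# handle top against tool axis
d=pickle.load(open("first.pkl","rb"));n=r.snapshot("scene")["image"].astype(int)
D=np.abs(n-d["scene"]["image"].astype(int)).sum(2)>90
print("changed px at narrow gauge/dropper/beaker:",D[180:205,205:220].sum(),D[175:200,240:252].sum(),D[198:230,118:142].sum())
print(r.finish_job())
E
```

```text
clock: 14.2
tool_pos: [0.5597, 0.0805, 0.2951]
eef_rot: [0.627, 0.718, 0.198, -0.227]
contact_force: [0.0, 0.5, -0.1]
opening: 0.555
14.2 [0.5597 0.0805 0.2951] [ 0.6275  0.7181  0.1982 -0.2265] [ 0.54  0.76 -0.81  1.66 -0.11  0.91  1.65] [ 0.   0.5 -0.1]
whole-crop shift px (-0.3103987777094588, -0.009714262916602934) mean diff 1.5955249
changed px at narrow gauge/dropper/beaker: 155 0 0
the job is handed in; nothing more can be done
None
```

The wide gauge is out of its stand, in the jaw gap with its collar on the lips, and released. I handed the job in at about 14.3 s on the robot's clock; no verdict is reported.

**Seating:** The axial force rose to 25 N within 0.5 mm of the computed depth, which is the collar meeting the lips. After release the gripper backed off 150 mm, and the force on the tool read about zero.

**Lean:** The last close view puts the gauge at about 0.10 rad towards the sealer's front (limit 0.15). The play between the blade and the gap allows only about that much. I estimate the tip about 2 mm off across the gap and about 49 mm below the mouth. The gauge sits within about 3 mm of centre along the gap. These are readings from one wrist view plus geometry.

**At rest:** Two wrist pictures 0.65 s apart differ by 0.3 px (about 0.3 mm), within the arm's own jitter.

**Checks that disagreed:**
- **Mouth height:** Two wrist views gave about 144 mm for the mouth against the stated 150 mm. I used 150 mm, and the contact depth confirmed it.
- **Narrow gauge:** My last before-and-after check flagged 155 changed pixels around the narrow gauge. I put this down to the arm's shadow and the missing wide gauge, but did not look further. It still stood in its slot in the picture taken just after the lift, and the arm did not go back there.
- **Other things:** Nothing changed at the dropper or the beaker. I did not compare the jars, white bottle or spatula; the arm did not work near them.

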